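# Measure a part with the drop gauge and set the telescoping stop arm to its height

### The job

Gently press the drop gauge down until its foot rests on the part standing under it and take that part's height from the gauge, then let the gauge spring back up. Next squeeze the lock button on the head of the telescoping stop arm to release it, and draw the arm out until its scale shows the same height in millimetres. The arm springs back when let go, so end the program while still gripping its head and holding it at that mark; leave the parts and everything else on the bench where they are.

Things in the scene. Friction and masses are not known exactly. Their poses are not given: they have to be found in the camera images.
- height_gauge: Drop gauge, fixed. Origin: on the bench (z = 0) straight below the foot; own x points to the column, z up. Base plate 85x90x12 mm from x = 40 mm; column x = 45 to 68 mm, 26 mm wide; bracket over the part at z = 84 to 100 mm. White strip on the column: black ticks every 5 mm above the bench (wide ones every 10); the foot's thin pointer shows there the height of the foot's underside.
- cap_top (a point): Centre of the top of the black round cap (28 mm wide, 14 mm tall) on the gauge's vertical spindle, 194 mm above the bench at rest; press it straight down from above. The cap is cushioned: it sinks up to 8 mm into the spindle, 1.5 N per mm, which softens the push. The spindle goes down only with the cap.
- gauge_spindle (a joint): Travel of the spindle and its foot, m: 0 at the top, grows downward to 0.070. The foot's underside is 75 mm above the bench at 0, so with the foot resting on a part the part's height = 0.075 minus this value. A spring lifts it: 2.6 N to push at the top, 4.7 N at the bottom, more once the foot is on the part; it returns to 0 when let go.
- gauge_foot: Steel foot disc, 22 mm across and 6 mm thick, at the lower end of the spindle; origin at the centre of its underside, z up. Anything standing under it is pressed from above.
- stop_housing: Housing of the stop arm, fixed: base plate 150x64x8 mm, channel 134 mm long, 34 wide, 37 high. Origin: centre of the underside; own x is the level direction in which the arm is drawn out, z up, lock button on the +y side. White strip on top: black ticks every 5 mm from 0 to 70 (long ones every 10); the dark pointer in the slot is at 0 when the arm is home and shows how far it is out.
- grip_head: Dark block at the outer end of the stop arm, to grip from above across its y: 36 mm along x, 28 mm across y (34 mm with the unpressed button), 10 to 62 mm above the bench. Origin in its middle at the height of the button's centre, 45 mm above the bench, 110 mm along x from the housing's origin when home; axes as the housing's.
- stop_arm (a joint): How far the stop arm is drawn out along the housing's x, m: 0 home, at most 0.075. Locked at home (2 mm play) until the button is pressed. A spring pulls it home: 2.4 N at home, 5 N at 0.060.
- lock_button (a joint): Bright metal spring push button, 20 mm along x, 26 mm tall, 6 mm proud of the head's +y side, centred on the head; value in m: 0 out, 0.0055 fully pressed in toward the head (about 7 N). The arm is free once it is in more than about 4 mm, so closing a gripper firmly across head and button releases it.
- flux_pot: Small squat round pot, white with a black lid, 42 mm across, loose; origin at the centre of its underside. May stand under the gauge or elsewhere.
- capacitor: Upright blue cylindrical capacitor, 32 mm across, loose; origin at the centre of its underside. May stand under the gauge or elsewhere.
- milky_jar: Milky white round jar with lid, 61 mm across, loose; origin at the centre of its underside. May stand under the gauge or elsewhere. One of these three stands under the gauge; the other two stand behind it on the bench.
- brush: Bystander: black flat brush, 20x132x18 mm, lying loose; origin at the centre of its underside, long axis y.
- tweezers: Bystander: steel tweezers, 10x124x10 mm, lying loose; origin at the centre of its underside, long axis y.
- blue_tape: Bystander: roll of tape lying flat, 68 mm across, 19 mm tall, loose; origin at the centre of its underside.
- screwdriver_a: Bystander: screwdriver with black handle, 19x140x16 mm, lying loose; origin at the centre of its underside, long axis y.
Things that resemble listed ones, but are neither listed nor needed, are in the scene too. Several things look just like the milky_jar: the one meant starts nearest to the robot's base.

How it is judged:
By the outcome, as a careful person would: the job done as asked, in the order asked, and still so for the second after the job is handed in, while the arm keeps its last pose, push and grip.
It also fails if it takes over 54 s, if anything falls off the work surface, if the arm or the gripper's body presses on something with over 40 N, if the wrist force passes 120 N, or if a joint passes its speed limit or range.

### The arm

A 7-joint arm with a two-finger parallel gripper is mounted at the origin on a cart in front of the work surface, level with it; the furniture and walls round the work are solid. World frame = base frame: x ahead of the robot, y to its left, z up, the work surface at z = 0. Lengths are in m, angles in rad, forces in N, time in s.
With the tool pointing down it reaches from about 0.4 to 0.9 m from the base axis. Payload 5.6 kg.
Tool frame: the origin (TCP) lies midway between the tips of the shut fingers; the grasp point (between the pads) lies 19 mm behind it; z points along the fingers, y is the line along which they close (so a half turn about z gives the same grasp; the last joint's range is limited). The gripper opens to 92 mm and grips with 3 to 60 N. Pads are 20 mm wide; open, the fingers measure 128 mm over their backs; the gripper's body (75 mm by 189 mm) begins 69 mm behind the grasp point.
Start: joints at [-1.26, 0.468, -0.012, 1.603, 0.006, 1.071, -0.056], TCP at [0.225, 0.61, 0.215] pointing down, gripper open.
Joint ranges: [-2.53, 2.53], [-0.31, 2.02], [-1.57, 1.55], [0.28, 2.44], [-1.29, 4.43], [0.15, 1.84], [-2.92, 2.92]. Speed limits (rad/s): [2.57, 2.57, 3.14, 3.14, 3.14, 3.14, 3.14].

### API

Orientations are given as a 3x3 rotation matrix whose columns are the frame's x, y, z axes.
In Python, from station import env, effector, solver, viewer, workorder, search_frame, tip_of gives the robot as it stands. Calls block until the motion is done:
- env.reach(position, orientation): joint-space move of the TCP to a pose.
- env.movel(position, frame=None, rate=0.15): straight line of the TCP; frame=None keeps the orientation; rate is the mean speed in m/s.
- env.goto_joints(angles): joint-space move.
- effector.release() and effector.grasp(squeeze=None): open the fingers fully, or close them until they stop; squeeze is the grip in N (None keeps the last).
- env.pause(seconds).
- solver.inverse_kinematics(position, orientation): joint angles nearest the present ones, or None.
- env.sense(): the state.
- viewer.read_camera(name): name is "scene" or "top" or "wrist"; returns (picture, depth): 384x512x3 uint8, red, green, blue; 384x512 float32, m along the optical axis (not along the pixel's ray), 0 where there is no reading.
- viewer.camera_info(name): a dict with "intrinsics" (3x3 intrinsics, pixels), "eye" and "rotation" of the camera in the world; the wrist camera has in their place "T_tool_cam" (4x4, takes a point from camera to tool coordinates, whose origin is the TCP and whose axes are the flange's). Camera axes: x right, y up, looking along -z (the intrinsics and any distortion apply to the point x, -y, -z); pixel columns grow to the right and rows downward; lengths in m; the calibration is good to about 2 mm. A picture is of the moment at which its call begins: read the wrist's pose just before it. camera_info takes no time and is no camera call.
A pose or a line that the arm cannot do raises env.PlanningError and nothing moves.
- workorder.finish_job(): hands the job in; it is judged then, once.
Trained networks look in the newest picture that a camera, given by its name, has taken for a name from the list of things; names that differ only in an ending like _2 or _b are one class to them, and where a whole thing is asked for, a point or a joint stands for the part that bears it (a point fixed in the world has none). Each returns a list of dicts, best first, with "score" (0 to 1); they miss things now and then, are a little off and sometimes report something else, mostly with a low value. They report only what shows in the picture. A call takes as long as a camera call. They do not tell look-alikes from the thing itself.
- search_frame(camera, name): "at" ([x, y, z] in m, in world coordinates, good to about 4 mm: the middle of the surface that is visible of it).
- tip_of(camera, name): "at" ([x, y, z] in m, in world coordinates, good to about 4 mm: a listed point, or the origin of a listed thing).
The state is a dict: "t": time; "joint_positions": joint angles; "joint_velocities": joint speeds; "tau": joint torques, N m; "ee_pos": TCP position; "tcp_rot": TCP orientation; "wrist_force": force on the tool from outside, world axes, zero at the start; "moment": the same for the moment, N m; "gripper_width": finger opening in m; "grasp_force": force on a finger pad.
Only numpy, scipy, OpenCV 4.12 (cv2) and the standard library are available. Lean on these libraries where they do the work, as an engineer would, in place of code of your own. Each camera call takes 0.05 s, during which the arm holds its last target. There are 200 camera calls.

## Working session

There is one attempt and no reset: what is moved stays moved. The work goes in short steps, each a Python script; the robot and the scene stay as the last script left them, time stands still between calls to the robot, and variables do not carry over. Pictures are saved under pics/ and viewed, at most 10 in all, crops included, and the job is handed in when it is done.

```bash
mkdir -p pics
python3 - <<'E'
from station import *
import cv2,numpy as np
for c in ("scene","top"):
    p,d=viewer.read_camera(c); cv2.imwrite(f"pics/{c}0.png",p[...,::-1])
    np.savez(f"{c}0.npz",p=p,d=d)
    i=viewer.camera_info(c); print(c,i)
    for n in ("cap_top","height_gauge","stop_housing","grip_head","lock_button","flux_pot","capacitor","milky_jar"):
        for r in tip_of(c,n)[:4]: print(n,np.round(r["at"],3),round(r["score"],2))
s=env.sense();print(s)
E
```

```text
scene {'intrinsics': array([[427.3551119 ,   0.        , 256.02937512],
       [  0.        , 427.3551119 , 201.20135915],
       [  0.        ,   0.        ,   1.        ]]), 'eye': array([-0.45563619,  0.56155472,  1.3487521 ]), 'rotation': array([[-0.51461968,  0.61890802, -0.59339653],
       [-0.85725087, -0.35770702,  0.37036014],
       [ 0.01695676,  0.69928431,  0.71464251]])}
cap_top [0.504 0.179 0.189] 0.37
cap_top [ 0.494 -0.128  0.001] 0.19
height_gauge [ 0.511  0.179 -0.001] 0.56
stop_housing [ 0.495 -0.129 -0.001] 0.57Traceback (most recent call last):
  File "<stdin>", line 8, in <module>
ValueError: it knows: blue_tape, brush, cap_top, capacitor, flux_pot, gauge_foot, grip_head, height_gauge, milky_jar, screwdriver, stop_housing, tweezers
```

Run:
```python
from station import *
import cv2,numpy as np
for c in ("scene","top"):
    p,d=viewer.read_camera(c); cv2.imwrite(f"pics/{c}0.png",p[...,::-1])
    np.savez(f"{c}0.npz",p=p,d=d)
    if c=="top": print(viewer.camera_info(c))
    for n in ("cap_top","height_gauge","gauge_foot","stop_housing","grip_head","flux_pot","capacitor","milky_jar"):
        for r in tip_of(c,n)[:4]: print(n,np.round(r["at"],3),round(r["score"],2))
a=cv2.imread("pics/scene0.png");b=cv2.imread("pics/top0.png")
cv2.imwrite("pics/both.png",cv2.resize(np.vstack([a,b]),None,fx=.78,fy=.78))
print(viewer.camera_info("wrist"))
s=env.sense();print(s)
```

```text
cap_top [0.503 0.181 0.192] 0.37
cap_top [ 0.508  0.177 -0.001] 0.29
height_gauge [0.51  0.18  0.001] 0.85
gauge_foot [0.51  0.181 0.072] 0.39
grip_head [0.465 0.378 0.   ] 0.52
milky_jar [0.566 0.282 0.002] 0.66
milky_jar [0.508 0.178 0.   ] 0.58
{'intrinsics': array([[386.59386648,   0.        , 257.37674292],
       [  0.        , 386.59386648, 190.10346406],
       [  0.        ,   0.        ,   1.        ]]), 'eye': array([ 0.32077694, -0.0827415 ,  1.42988664]), 'rotation': array([[-0.00727898,  0.98309908, -0.18292955],
       [-0.99995922, -0.008134  , -0.00392414],
       [-0.00534577,  0.18289353,  0.98311819]])}
cap_top [0.504 0.183 0.194] 0.5
height_gauge [ 0.509  0.176 -0.002] 0.93
gauge_foot [0.508 0.18  0.074] 0.46
stop_housing [ 0.491 -0.127  0.002] 0.89
grip_head [ 0.495 -0.234  0.043] 0.51
flux_pot [ 0.676  0.075 -0.004] 0.59
capacitor [ 0.694  0.156 -0.001] 0.58
milky_jar [ 0.568  0.284 -0.003] 0.72
milky_jar [ 0.51   0.176 -0.003] 0.55
{'intrinsics': array([[288.44344353,   0.        , 257.1235072 ],
       [  0.        , 288.44344353, 189.30922669],
       [  0. 
[... 529 characters left out ...]
6]), 'joint_velocities': array([ 0.0002337 , -0.00048153, -0.00066634,  0.00080842,  0.00122029,
       -0.0029799 , -0.00010154]), 'tau': array([ 1.20226778e-04, -5.20428693e+01, -1.17226661e-02, -2.44058454e+01,
       -5.65341278e-02,  1.14319057e-02,  1.83925476e-05]), 'ee_pos': array([0.22523109, 0.60972605, 0.21460236]), 'tcp_rot': array([[-9.38031927e-01,  3.46548849e-01,  1.34722508e-05],
       [ 3.46548849e-01,  9.38031926e-01,  1.81859772e-05],
       [-6.33507195e-06,  2.17278203e-05, -1.00000000e+00]]), 'wrist_force': array([-0.12959453,  0.33697847,  0.31665351]), 'moment': array([ 0.00280688, -0.01781085,  0.0645775 ]), 'grasp_force': 0.0, 'gripper_width': 0.09198684975081078}
```

View pics/both.png

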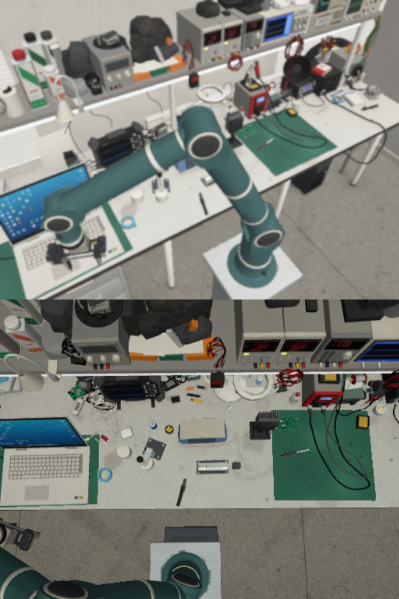

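The overview shows the gauge near (150,450) and the stop housing near (213,467) in the lower (top-camera) half, with the head at (237,466). White round things sit at about (123,451), (143,463) and (128,432). I'll enlarge that area.

Run:
```python
import cv2
b=cv2.imread("pics/top0.png")
a=cv2.imread("pics/scene0.png")
import numpy as np
c=cv2.resize(b[150:260,120:320],None,fx=4,fy=4,interpolation=cv2.INTER_CUBIC)
cv2.imwrite("pics/topcrop.png",c)
```

```text
(no output)
```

View pics/topcrop.png

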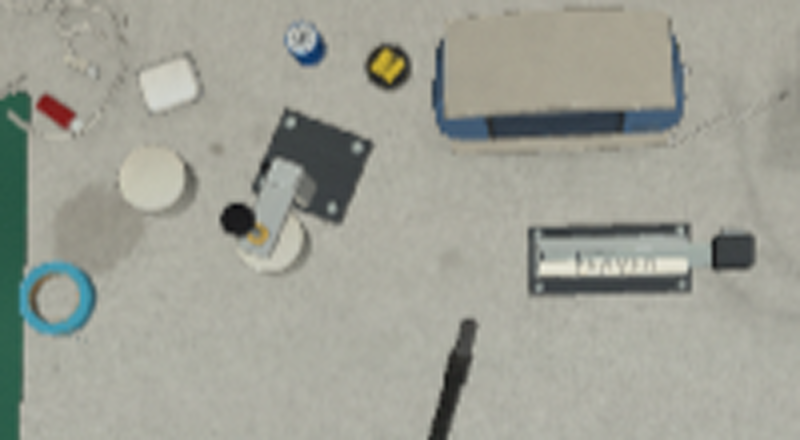

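The jar under the gauge is at crop (275,245), with the gauge's foot over it and the black cap at (237,219). A second milky jar at (152,180) is farther from the base and is only a look-alike. The capacitor (303,43) and flux pot (388,66) stand behind, so the part to measure is the milky jar. The stop head is at (733,251), drawn out toward world −y, with its button on the +x side.

```bash
cat > h.py <<'E'
from station import *
import numpy as np, cv2
def ray(cam,u,v):
    i=viewer.camera_info(cam);K=i["intrinsics"]
    return i["eye"],i["rotation"]@np.array([(u-K[0,2])/K[0,0],-(v-K[1,2])/K[1,1],-1])
def at_z(cam,u,v,z):
    e,r=ray(cam,u,v);return e+r*(z-e[2])/r[2]
def at_d(cam,u,v,d):
    e,r=ray(cam,u,v);return e+r*d
def down(yx,yy):  # tool y axis direction in world xy
    y=np.array([yx,yy,0.])/np.hypot(yx,yy);z=np.array([0,0,-1.]);return np.c_[np.cross(y,z),y,z]
def tcp(s): return s["ee_pos"]
E
python3 - <<'E'
from h import *
f=np.load("top0.npz");p,d=f["p"].astype(int),f["d"]
o=lambda x,y:(x/4+120,y/4+150)
print("cap",at_z("top",*o(237,219),.194))
m=np.zeros(d.shape,bool);m[197:213,171:188]=1
m&=p.sum(2)<110
vs,us=np.nonzero(m);print("capfit",m.sum(),at_z("top",us.mean(),vs.mean(),.19), np.median(d[m]))
for q in [(290,262),(275,265),(298,245),(285,225),(152,180),(733,251),(720,240),(745,262)]:
    u,v=map(int,np.round(o(*q)));print(q,p[v,u],np.round(at_d("top",u,v,d[v,u]),4))
effector.grasp(10)
env.movel([.225,.61,.27])
yaw=np.deg2rad(-22.6)
c=np.array([.504,.182,.225])
for sg in (1,-1):  # tool y along gauge y
    R=down(-np.sin(yaw)*sg,np.cos(yaw)*sg);q=solver.inverse_kinematics(c,R);print(sg,q)
    if q is not None and R[0,0]<0: best=R
env.reach(c+[0,0,.04],best)
s=env.sense();print(s["t"],s["ee_pos"],s["gripper_width"],s["wrist_force"]);np.save("R.npy",best)
w,_=viewer.read_camera("wrist");cv2.imwrite("pics/w1.png",w[...,::-1])
print([ (np.round(r["at"],4),r["score"]) for r in tip_of("wrist","cap_top")])
E
```

```text
cap [0.50467247 0.17508385 0.194     ]
capfit 40 [0.50683284 0.17701992 0.19      ] 1.2502064
(290, 262) [147 146 133] [0.4846 0.1575 0.0532]
(275, 265) [198 197 184] [0.4844 0.1679 0.0554]
(298, 245) [192 192 179] [0.5024 0.1506 0.0545]
(285, 225) [177 176 162] [0.5213 0.1627 0.0494]
(152, 180) [196 196 178] [0.5623 0.2832 0.0507]
(733, 251) [64 67 70] [ 0.4909 -0.2388  0.064 ]
(720, 240) [62 66 67] [ 0.5017 -0.2284  0.0638]
(745, 262) [55 58 57] [ 0.4806 -0.2497  0.0593]
1 [-0.64319752  0.26235182  0.27841246  1.88787348 -0.08466281  1.00266587
  0.84813275]
-1 [-1.39065755  0.58521939  1.36287564  1.92566041 -0.62952284  1.1630261
 -1.7517856 ]
4.8583 [0.50369186 0.18334181 0.26489211] 0.0005095349772053497 [-0.15617842  0.57893191  0.632394  ]
[(array([0.5071, 0.1805, 0.196 ]), 0.78)]
```

View pics/w1.png

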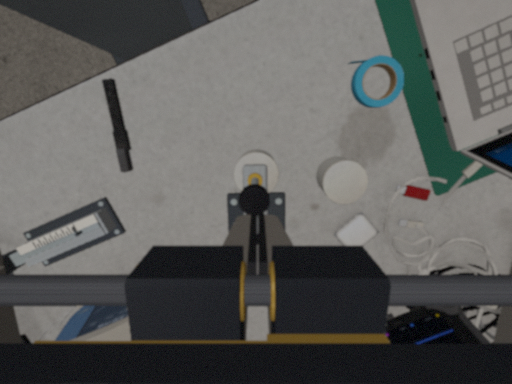

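The wrist view shows the cap at (254,198) just beside the shut fingertips. The networks put it at (0.507, 0.180), and depth gives the jar's height as about 50–55 mm. Next I'll press in small steps and watch the force for the knee.

```bash
cat > press.py <<'E'
from h import *
x,y=.5068,.1795
env.movel([x,y,.205]);env.pause(.3)
f0=np.mean([env.sense()["wrist_force"][2] for _ in range(3)])
L=[];z=.199
while z>.155:
    env.movel([x,y,z],rate=.03)
    s=env.sense();F=s["wrist_force"][2]-f0;L.append((z,s["ee_pos"][2],F,s["t"]))
    if F>7.5: break
    z-=.001
env.pause(.5);s=env.sense();print("hold",s["ee_pos"],s["wrist_force"][2]-f0,s["t"])
viewer.read_camera("scene")
p,d=viewer.read_camera("top");np.savez("top1.npz",p=p,d=d)
for c in("scene","top"):print(c,[(np.round(r["at"],4),r["score"]) for r in tip_of(c,"gauge_foot")])
L=np.array(L);np.save("L.npy",L);print(f0);print(np.round(L*[1e3,1e3,1,1],2))
E
python3 press.py
```

```text
hold [0.50701304 0.17955642 0.16773681] 7.923237725932606 14.6583
scene [(array([0.5051, 0.1801, 0.053 ]), 0.57), (array([6.953e-01, 1.576e-01, 5.000e-04]), 0.3)]
top []
1.1184129199771828
[[199.   198.69  -1.4    6.16]
 [198.   197.96  -0.91   6.41]
 [197.   196.94  -1.55   6.66]
 [196.   195.93  -0.46   6.91]
 [195.   194.96  -1.8    7.16]
 [194.   194.1   -0.29   7.41]
 [193.   193.2    0.46   7.66]
 [192.   192.1    2.03   7.91]
 [191.   191.04   1.43   8.16]
 [190.   189.99   0.7    8.41]
 [189.   188.98   1.44   8.66]
 [188.   187.98   0.94   8.91]
 [187.   186.97   1.36   9.16]
 [186.   185.98   1.63   9.41]
 [185.   185.     0.88   9.66]
 [184.   183.98   2.34   9.91]
 [183.   182.95   1.31  10.16]
 [182.   181.97   1.31  10.41]
 [181.   180.96   2.07  10.66]
 [180.   179.96   1.88  10.91]
 [179.   178.96   1.84  11.16]
 [178.   177.94   2.99  11.41]
 [177.   176.93   1.68  11.66]
 [176.   175.94   1.66  11.91]
 [175.   174.96   1.76  12.16]
 [174.   173.94   1.22  12.41]
 [173.   172.94   2.47  12.66]
 [172.   171.95   0.75  12.91]
 [171.   171.06   3.7   13.16]
 [170.   170.15   3.89  13.41]
 [169.   169.33   5.89  13.66]
 [168.   168.51   6.54  13.91]
 [167.   167.68   8.3   14.16]]
```

```bash
cat > meas.py <<'E'
from h import *
x,y=.5068,.1795
def avg(n=20):
    a=[]
    for _ in range(n):
        env.pause(.05);s=env.sense();a.append((s["ee_pos"][2],s["wrist_force"][2]))
    a=np.array(a);return a.mean(0),a.std(0)[1]/n**.5
r=[avg()]
env.movel([x,y,.1685],rate=.03);env.pause(.2);r.append(avg())
env.movel([x,y,.181],rate=.05);env.pause(.2);r.append(avg())
env.movel([x,y,.2],rate=.05);env.pause(.3);b=avg(30)
for m,e in r:
    F=m[1]-b[0][1];t=194-m[0]*1e3-F/1.5;print("z",m[0],"F",F,e,"travel",t,"h",75-t)
print(b,env.sense()["t"])
E
python3 meas.py
```

```text
z 0.16773290618663333 F 9.247606462718036 0.10334732749549208 travel 20.102022838221313 h 54.897977161778684
z 0.1689605883695286 F 7.201754257508407 0.12249209284642078 travel 20.23824212546579 h 54.76175787453421
z 0.1808814154954237 F 2.819668030605936 0.1400923799518041 travel 11.238805817505694 h 63.76119418249431
(array([0.19997893, 0.09943466]), np.float64(0.0816115408989186)) 21.2417
```

The gauge reads 54.8 mm, with two holds agreeing, and it has sprung back up. Now I'll go above the stop arm's head for a close look.

Run:
```python
from h import *
env.movel([.5068,.1795,.25],rate=.25)
R=down(1,0);c=np.array([.494,-.236,.16])
print(solver.inverse_kinematics(c,R),solver.inverse_kinematics(c+[0,-.06,-.134],R))
env.reach(c+[0,0,.04],R);effector.release()
s=env.sense();w,d=viewer.read_camera("wrist");np.savez("w2.npz",w=w,d=d,p=s["ee_pos"],R=s["tcp_rot"])
cv2.imwrite("pics/w2.png",w[...,::-1])
for n in("grip_head","stop_housing"):print(n,[(np.round(r["at"],4),r["score"]) for r in tip_of("wrist",n)])
T=viewer.camera_info("wrist")["T_tool_cam"];K=viewer.camera_info("wrist")["intrinsics"]
v,u=np.mgrid[:384,:512];P=np.stack([(u-K[0,2])/K[0,0]*d,-(v-K[1,2])/K[1,1]*d,-d],-1)
W=(P@T[:3,:3].T+T[:3,3])@s["tcp_rot"].T+s["ee_pos"]
m=(abs(W[...,2]-.062)<.006)&(abs(W[...,0]-.494)<.05)&(abs(W[...,1]+.236)<.05)&(d>0)
q=W[m];print(m.sum(),q.min(0),q.max(0),np.median(q,0))
rc=cv2.minAreaRect((q[:,:2]*1000).astype(np.float32));print(rc,s["t"],s["ee_pos"])
```

```text
[-0.20651712  0.43022155  0.75038839  1.94316585 -0.36893499  0.9086386
  0.72982539] [-0.02174564  0.69536589  0.67152678  1.93846717 -0.63924458  0.73171938
  1.03136403]
grip_head [(array([ 0.4956, -0.2428,  0.0448]), 0.79)]
stop_housing [(array([ 0.4906, -0.1264,  0.0018]), 0.74)]
874 [ 0.48178884 -0.25704777  0.05603229] [ 0.51526167 -0.2205596   0.06377767] [ 0.49632144 -0.23770184  0.0609437 ]
((498.6021423339844, -238.7664031982422), (36.53887176513672, 33.38264846801758), 89.43302917480469) 24.5083 [ 0.49398088 -0.23603076  0.20000038]
```

View pics/w2.png

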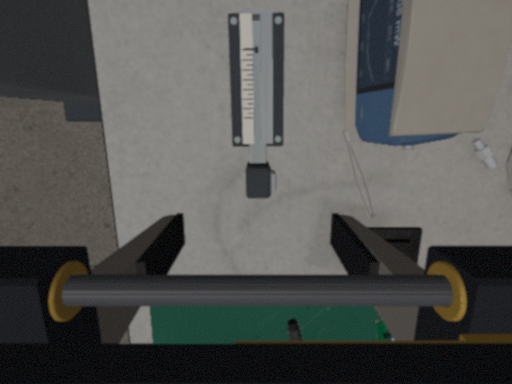

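The wrist view shows the head at (258,181) with the bright button on its right (+x) side at (275,180). The scale strip runs along column 247 with the pointer at 0 (row 48). I'll check clearance to the instrument on the right, then descend and squeeze.

Run:
```python
from h import *
f=np.load("top0.npz");d=f["d"];K=viewer.camera_info("top");e=K["eye"];Rr=K["rotation"];K=K["intrinsics"]
v,u=np.mgrid[:384,:512];P=np.stack([(u-K[0,2])/K[0,0]*d,-(v-K[1,2])/K[1,1]*d,-d],-1)@Rr.T+e
m=(d>0)&(P[...,0]>.39)&(P[...,0]<.62)&(P[...,1]<-.17)&(P[...,1]>-.36)&(P[...,2]>.07)
q=P[m];print("obst",m.sum(),q.min(0) if len(q) else "",q.max(0) if len(q) else "")
if len(q) and (q[:,2]>.1).sum()>3: raise SystemExit("check")
R=down(1,0)
env.movel([.4985,-.2388,.10],R,rate=.2)
env.movel([.4985,-.2388,.026],R,rate=.12)
s=env.sense();print(s["ee_pos"],s["wrist_force"])
effector.grasp(32);env.pause(.3)
s=env.sense();print(s["ee_pos"],s["wrist_force"],s["gripper_width"],s["grasp_force"],s["t"])
viewer.read_camera("wrist")
```

```text
obst 15 [ 0.61188804 -0.18513122  0.10553413] [ 0.61982513 -0.17039346  0.11848482]check
```

The obstacle starts at x > 0.61 and the gripper body reaches only 0.594, so it is clear.

Run:
```python
from h import *
R=down(1,0)
env.movel([.4985,-.2388,.10],R,rate=.2)
env.movel([.4985,-.2388,.026],R,rate=.12)
s=env.sense();print(s["ee_pos"],s["wrist_force"])
effector.grasp(32);env.pause(.3)
s=env.sense();print(s["ee_pos"],s["wrist_force"],s["gripper_width"],s["grasp_force"],s["t"])
np.save("y0.npy",s["ee_pos"])
w,_=viewer.read_camera("wrist");cv2.imwrite("w3.png",w[...,::-1])
```

```text
[ 0.49896143 -0.23919406  0.02658705] [ 0.33454023 -0.38115422  0.29749008]
[ 0.4950183  -0.23878211  0.025833  ] [-9.55789974e+00 -4.19368899e-03  9.23703905e+00] 0.027965684855636032 31.978269517421722 27.35
```

Run:
```python
from h import *
y0=np.load("y0.npy");R=down(1,0);g=y0[1]-.0548
env.movel([y0[0],y0[1]-.01,y0[2]],R,rate=.03);s=env.sense();print(s["ee_pos"]-y0,s["wrist_force"],s["gripper_width"])
env.movel([y0[0],g,y0[2]],R,rate=.04);env.pause(.4)
s=env.sense();print(s["ee_pos"]-y0,s["wrist_force"],s["gripper_width"],s["t"])
if s["ee_pos"][1]-g>2e-4 or s["ee_pos"][1]-g<-2e-4:
    env.movel([y0[0],2*g-s["ee_pos"][1],y0[2]],R,rate=.02);env.pause(.3)
s=env.sense();w,d=viewer.read_camera("wrist");np.savez("w4.npz",w=w,d=d,p=s["ee_pos"],R=s["tcp_rot"])
print(s["ee_pos"]-y0,s["wrist_force"],s["gripper_width"],s["t"])
a=cv2.imread("w3.png");b=w[...,::-1]
cv2.imwrite("pics/scale.png",np.hstack([cv2.resize(i[0:200,190:320],None,fx=3,fy=3,interpolation=cv2.INTER_CUBIC) for i in (a,b)]))
```

```text
[ 1.84374797e-04 -9.63259674e-03  8.73085827e-05] [-0.13628303  1.71800134  3.09624748] 0.028112835906318072
[ 0.00081046 -0.05478655  0.00012839] [3.69190826 4.03876709 3.71965594] 0.02831234821294014 29.5667
[ 0.00081046 -0.05478655  0.00012839] [3.69190826 4.03876709 3.71965594] 0.02831234821294014 29.5667
```

View pics/scale.png

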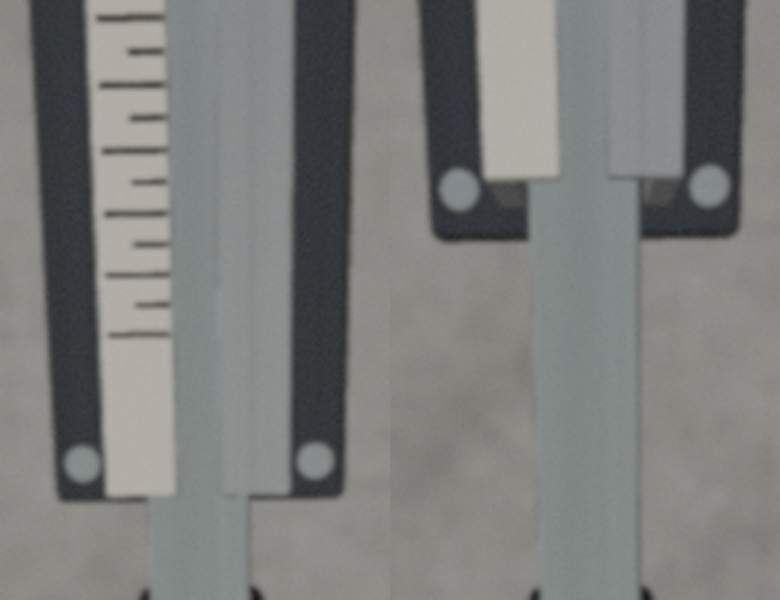

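The left half is at home and the right half is drawn out. The head's edge stays at row 590 in both, so the grip did not slip over the 54.8 mm. The force is steady at about 4 N toward home, which matches the spring, so I'm handing in.

Run:
```python
from h import *
s=env.sense();print(s["ee_pos"]-np.load("y0.npy"),s["gripper_width"],s["t"])
print(workorder.finish_job())
```

```text
[ 0.00087923 -0.0547383   0.00013664] 0.028118476704827557 29.6167
the job is handed in; nothing more can be done
None
```

I handed the job in: the part under the gauge, the milky jar, measured 54.8 mm, worked out from the pressing force and travel because the gauge strip was out of view. The stop arm is held gripped at 54.7 mm of gripper travel, with no visible slip; I couldn't read the arm's own scale there.

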